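# Hold a practice jaw block in the sprung cam clamp

### The arm

A 7-joint arm with a two-finger parallel gripper is mounted at the origin on a cart in front of the work surface, level with it; the furniture and walls round the work are solid. World frame = base frame: x ahead of the robot, y to its left, z up, the work surface at z = 0. Lengths are in m, angles in rad, forces in N, time in s.
With the tool pointing down it reaches from about 0.4 to 0.875 m from the base axis. Payload 19.3 kg.
Tool frame: the origin (TCP) lies at the very end of the fingers, on their centre line; the grasp point (between the pads) lies 19 mm behind it; z points along the fingers, y is the line along which they close (so a half turn about z gives the same grasp; the last joint's range is limited). The gripper opens to 85 mm and grips with 20 to 120 N. Pads are 22 mm wide; open, the fingers measure 114 mm over their backs; the gripper's body (76 mm by 85 mm) begins 54 mm behind the grasp point. The pads swing forward as they close: fully open they stand 13 mm farther back than shut.
Start: joints at [1.118, 0.521, -0.036, 1.599, 0.021, 1.021, -0.113], TCP at [0.233, -0.58, 0.231] pointing down, gripper open.
Joint ranges: [-2.91, 2.91], [-0.3, 2.13], [-1.5, 1.42], [0.17, 2.43], [-1.26, 4.41], [0.16, 1.93], [-2.52, 2.52]. Speed limits (rad/s): [1.89, 1.89, 2.39, 2.39, 3.01, 3.01, 3.01].

### API

Orientations are given as [roll, pitch, yaw] about the fixed x, y, z axes, in that order (R = Rz(yaw) Ry(pitch) Rx(roll)).
In Python, from workcell import bot, grab_frame, calibration, job gives the robot as it stands.
- The arm moves only by the shell command python3 -m creep 'ROWS' [FORCE]. ROWS is a JSON list of rows, 1 to 5 of them, each of 7 numbers: the finger opening in m, then dx, dy, dz in m, then a rotation vector rx, ry, rz in rad; each row is the pose to reach, as a shift and turn from the pose commanded when the command began, along the tool's axes at that moment; what a row does not reach only later rows make up. A row lasts 1/8 s, in which the tool goes at most 0.0625 m and 0.188 rad, less where a joint would pass 70% of its speed; a pose out of reach is approached as far as the arm can. The fingers move at their own pace and stop on an object; FORCE is the grip in N (left out, the last holds). Time passes only in rows, so rows that do not move let the fingers close. It prints the time, the measured TCP pose, the force, the opening and the grip force at its end.
- bot.observe(): the state, without advancing time (a new reading comes with each control period).
- grab_frame(name): name is "side" or "top"; returns (picture, depth): 384x512x3 uint8, blue, green, red; 384x512 float32, m along the optical axis (not along the pixel's ray), 0 where there is no reading.
- calibration(name): a dict with "vfov" (degrees; the focal length in pixels is half the picture's height over the tangent of half this angle, whatever the lens; pixels are square), "cx", "cy" (the principal point, pixels), "dist_coeffs" ([k1, k2, p1, p2, k3] as OpenCV has them; the pictures are not rectified), "eye" and "attitude" of the camera in the world. Camera axes: x right, y down, z forward; pixel columns grow to the right and rows downward; lengths in m; the calibration is good to about 2 mm. A picture is of the moment at which its call begins. calibration takes no time and is no camera call.
- job.job_done(): hands the job in; it is judged then, once.
The state is a dict: "clock": time; "qpos": joint angles; "qd": joint speeds; "joint_efforts": joint torques, N m; "position": TCP position; "tool_rot": TCP orientation; "force": force on the tool from outside, world axes, zero at the start; "moment": the same for the moment, N m; "grip_width": finger opening in m; "finger_force": force on a finger pad.
Only numpy, scipy, OpenCV 4.12 (cv2) and the standard library are available. Lean on these libraries where they do the work, as an engineer would, in place of code of your own. Each camera call takes 0.05 s, during which the arm holds its last target. There are 200 camera calls.

### The job

Set the loose practice jaw block from the near side of the desk into the nest of the cam clamp, teeth up and flat on the nest's floor between the two jaws, and let go of it while the clamp's lever is still at rest. Then take the lever by its knob and swing it to the cam's highest lift, where it points straight out along the clamp's middle line over the index line and the jaws pinch the block, and keep hold of it there: the lever is sprung and has no catch, so you finish still holding it, for the instructor to check the block's seat. Do not knock over or shift the small dropper bottle, the glass dish or the bur block standing round the work.

Things in the scene. Friction and masses are not known exactly. Their poses are not given: they have to be found in the camera images.
- jaw_block: loose practice jaw block: pink base 22 (x) x 58 (y) x 20 (z) mm with a row of six white teeth on top, 29 mm high in all, about 60 g (the one at the desk's far edge is no part of the job); origin at the centre of its underside, z up out of the teeth, y along the row; it starts teeth up on the desk. Grip the pink base across its two ends (58 mm)
- cam_clamp: bench cam clamp, fixed to the desk: grey plate 126 x 92 mm, 11 mm high, x from -90 to +36, y from -46 to +46 mm; origin on the desk under the clamped block's centre; x: closing direction and plate's middle line; y: along the jaws. Guide bars beside the moving jaw (x -50 to -22, y 20.5 to 26.5 mm either side) reach up to 27 mm
- nest_floor (a point): centre of the clamped block's place on the nest's floor, 8 mm above the desk, axes of the clamp. The nest is a recess 3 mm deep in the plate, x -17.5 to +11, y -32.5 to +32.5 mm from here; the block lies in it with its row along y. Jaws open, it has 6 mm of play across: best set down with its centre 3 mm to the -x side of here
- cam_pivot (a point): point on the lever's upright axis, 31.5 mm above the desk, 56 mm to the -x side of the clamp's origin; same axes as the clamp
- cam_lever (a joint): turn of the lever and its eccentric cam, rad: 0 at rest on a pin, pointing to the clamp's -y; grows clockwise seen from above. Lift 8 mm x sin(turn), highest at 1.571: lever pointing to the clamp's -x, straight away from the jaws, over a short black index line; falls again past it, up to a pin at 2.0. A spring drives it back to rest: 0.19 N m at rest, 0.35 at the top (4 N at the knob)
- lever_knob: round black knob, 23 mm thick and 34 mm high, spinning freely on an upright stud at the lever's end, 90 mm from the pivot axis; origin at the centre of its underside, 36.5 mm above the desk, just above the flat steel lever; its top is 70 mm above the desk
- jaw_face: rubber face of the moving jaw, sprung at 6 N/mm: it meets a block lying against the fixed jaw when the jaw has moved 6 mm and presses it with about 12 N at the highest lift; origin at the clamp's origin when open, moving with the jaw to +x
- bond_bottle: small dark dropper bottle with a pale cap, 21 mm thick, 58 mm high, left of the clamp near the desk's edge, a bystander; origin under its centre
- dappen_dish: waisted glass dish, 32 mm wide, 25 mm high, left of the clamp, a bystander; origin under its centre
- bur_block: white block 30 x 62 mm with upright burs, 34 mm high, to the right of the jaw block, a bystander; origin under its centre
- fixed_jaw (a point): top of the fixed steel jaw's face, 27 mm above the desk, at x = +11 mm in the clamp's axes. The open moving jaw's face is at x = -17 mm, as high. Both jaws are only 40 mm long (y -20 to +20), so the block stands out 9 mm past them at either end, where fingers have room

How it is judged:
On the way:
1. the block stands teeth up on the nest's floor between the open jaws, let go, the lever still at rest (z of jaw_block in the frame of nest_floor between -0.002 and 0.002 m and x of jaw_block in the frame of nest_floor between -0.009 and 0.003 m and y of jaw_block in the frame of nest_floor between -0.006 and 0.006 m and angle between jaw_block's own z axis and vertical below 0.1 rad and contact force between the fingers and jaw_block below 0.1 N and value of joint cam_lever below 0.2 rad), for 0.2 s.
At the end, for the whole second after the job is handed in: The fingers hold the knob (over 1 N), lever within 0.15 rad of the highest lift (1.571); the rubber face presses the block with over 6 N; the block, not touched by the robot, stands teeth up (0.08 rad) on the nest's floor, within 2 mm of the fixed jaw, 6 mm of the middle and 0.08 rad of square (value of joint cam_lever between 1.421 and 1.721 rad and contact force between the fingers and lever_knob above 1 N and contact force between jaw_face and jaw_block above 6 N and contact force between each of the arm, the fingers and jaw_block below 0.1 N and z of jaw_block in the frame of nest_floor between -0.002 and 0.002 m and x of jaw_block in the frame of nest_floor between -0.002 and 0.002 m and y of jaw_block in the frame of nest_floor between -0.006 and 0.006 m and angle between the y axis of jaw_block and the y axis of cam_clamp, either way round below 0.08 rad and angle between jaw_block's own z axis and vertical below 0.08 rad); the arm keeps its last pose, push and grip.
It fails at once if the small bottle was shifted by over 20 mm or tipped (distance of bond_bottle from where it was at the start of the episode above 0.02 m or angle between bond_bottle's own z axis and vertical above 0.4 rad).
It fails at once if the glass dish was shifted by over 20 mm or tipped (distance of dappen_dish from where it was at the start of the episode above 0.02 m or angle between dappen_dish's own z axis and vertical above 0.4 rad).
It fails at once if the bur block was shifted by over 20 mm or tipped (distance of bur_block from where it was at the start of the episode above 0.02 m or angle between bur_block's own z axis and vertical above 0.4 rad).
It also fails if it takes over 48 s, if anything falls off the work surface, if the arm or the gripper's body presses on something with over 40 N, if the wrist force passes 120 N, or if a joint passes its speed limit or range.

## Working session

There is one attempt and no reset: what is moved stays moved. The work goes in short steps, Python scripts to look and compute and a shell command to move; the robot and the scene stay as the last step left them, time stands still between calls to the robot, and variables do not carry over. Pictures are saved under pics/ and viewed, at most 10 in all, crops included, and the job is handed in when it is done.

```bash
mkdir -p pics; ls; cat > h.py <<'E'
import numpy as np, cv2
from scipy.spatial.transform import Rotation as Ro
from workcell import bot, grab_frame, calibration, job
def cam(n):
    c=calibration(n); f=192/np.tan(np.radians(c['vfov'])/2)
    K=np.array([[f,0,c['cx']],[0,f,c['cy']],[0,0,1.]])
    return c,K,np.array(c['dist_coeffs'],float)
def rot(c):
    a=np.array(c['attitude'],float)
    return a if a.shape==(3,3) else Ro.from_euler('xyz',a).as_matrix() 
def ray(n,uv):
    c,K,d=cam(n); p=cv2.undistortPoints(np.array(uv,float).reshape(-1,1,2),K,d).reshape(-1,2)
    return np.array(c['eye'],float), np.c_[p,np.ones(len(p))]@rot(c).T
def onz(n,uv,z):
    e,r=ray(n,uv); return e+r*((z-e[2])/r[:,2])[:,None]
def bydepth(n,uv,D):
    e,r=ray(n,uv); return e+r*np.array([D[int(round(v)),int(round(u))] for u,v in uv])[:,None]
def tri(uv1,n1,uv2,n2):
    a,ra=ray(n1,[uv1]); b,rb=ray(n2,[uv2]); ra=ra[0];rb=rb[0]
    s=np.linalg.lstsq(np.c_[ra,-rb],b-a,rcond=None)[0]
    return (a+s[0]*ra+b+s[1]*rb)/2, np.linalg.norm(a+s[0]*ra-b-s[1]*rb)
E
python3 - <<'E'
from h import *
for n in("side","top"):
    print(n,calibration(n)); p,D=grab_frame(n); cv2.imwrite(f'pics/{n}0.png',p); np.save(f'{n}0.npy',D)
    h=[192,256]; print(bydepth(n,[(256,192),(256,300)],D),rot(calibration(n)))
print(bot.observe())
E
```

```text
pics
side {'vfov': 50.784231857977765, 'cx': 258.73301671866864, 'cy': 190.08337420480981, 'dist_coeffs': array([-0.09750791,  0.        ,  0.        ,  0.        ,  0.        ]), 'eye': array([0.14492547, 0.73311054, 0.77252426]), 'attitude': array([-2.32795267,  0.01388924, -2.65858446])}
[[ 5.37044784e-01  2.47852976e-02  4.72637541e-04]
 [ 3.78330541e-01  3.24000454e-01 -1.22907531e-03]] [[-0.88551637 -0.31006825  0.34600352]
 [-0.46440053  0.61297045 -0.63921778]
 [-0.01388879 -0.72672203 -0.68679123]]
top {'vfov': 55.30813142803908, 'cx': 259.31762348974587, 'cy': 190.90879828230393, 'dist_coeffs': array([-0.00326068,  0.        ,  0.        ,  0.        ,  0.        ]), 'eye': array([0.33452136, 0.04707137, 1.05048616]), 'attitude': array([-2.93463363, -0.00592682, -1.52918111])}
[[ 5.51418835e-01  5.95911205e-02  3.03777948e-04]
 [ 1.84920041e-01  4.58792145e-02 -7.58154384e-01]] [[ 0.04160247 -0.97776233  0.20554817]
 [-0.99911666 -0.04193221  0.00275354]
 [ 0.00592678 -0.20548116 -0.97864313]]
{'clock': 0.1, 'qpos': array([ 1.11778106,  0.52195395, -0.03631885,  1.59989863,  0.02115711,
        1.0210914 , -0.11278792]), 'qd': array([ 3.38751781e-04,  1.05656748e-03, -7.61491068e-04, -5.19134614e-04,
       -3.23939357e-04, -2.48221755e-05, -8.24278282e-05]), 'joint_efforts': array([ 5.84021327e-03, -9.28491926e+01,  1.98497482e+00, -3.70532119e+01,
        1.82820309e-02,  5.35351894e-03,  4.88049341e-05]), 'position': array([ 0.2333334 , -0.57951531,  0.23080241]), 'tool_rot': array([-3.14062467e+00,  3.36475302e-05,  3.82785574e-01]), 'force': array([-0.35366585,  0.05938577, -0.12224907]), 'moment': array([-0.0274821 , -0.00022006, -0.06739466]), 'finger_force': 0.0, 'grip_width': 0.0853058520462504}
```

View pics/side0.png

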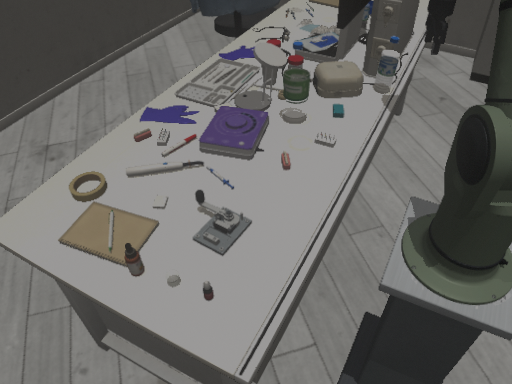

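View pics/top0.png

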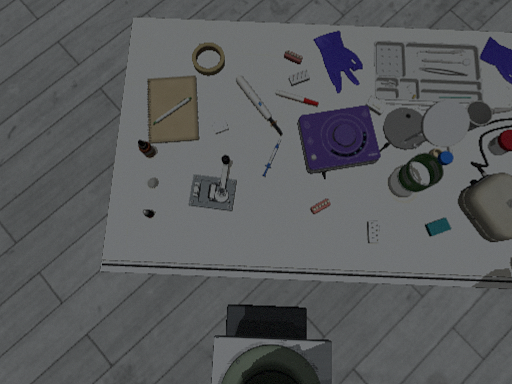

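The side view shows the clamp at about (223,228), its knob at (200,197) and the jaw block at (286,160). In the top view they are at (213,193), (225,159) and (320,206). The bottle (148,213), dish (152,182) and bur block (373,231) are also in the top view.

```bash
python3 - <<'E'
from h import *
t=cv2.imread('pics/top0.png'); s=cv2.imread('pics/side0.png')
def crop(im,x,y,w,h,k):
    c=cv2.resize(im[y:y+h,x:x+w],None,fx=k,fy=k,interpolation=cv2.INTER_CUBIC); c=cv2.convertScaleAbs(c,alpha=1.7)
    for i in range(0,w,10):
        cv2.line(c,(i*k,0),(i*k,6),(0,255,255),1)
        if i%20==0: cv2.putText(c,str(x+i),(i*k,16),0,.35,(0,255,255),1)
    for i in range(0,h,10):
        cv2.line(c,(0,i*k),(6,i*k),(0,255,255),1)
        if i%20==0: cv2.putText(c,str(y+i),(8,i*k+4),0,.35,(0,255,255),1)
    return c
a=np.hstack([crop(t,180,145,64,75,6),crop(s,185,180,68,75,6)])
b=np.hstack([crop(t,300,192,66,32,6),crop(s,260,142,66,32,6)])
cv2.imwrite('pics/c1.png',a); cv2.imwrite('pics/c2.png',b)
E
```

```text
(no output)
```

View pics/c1.png

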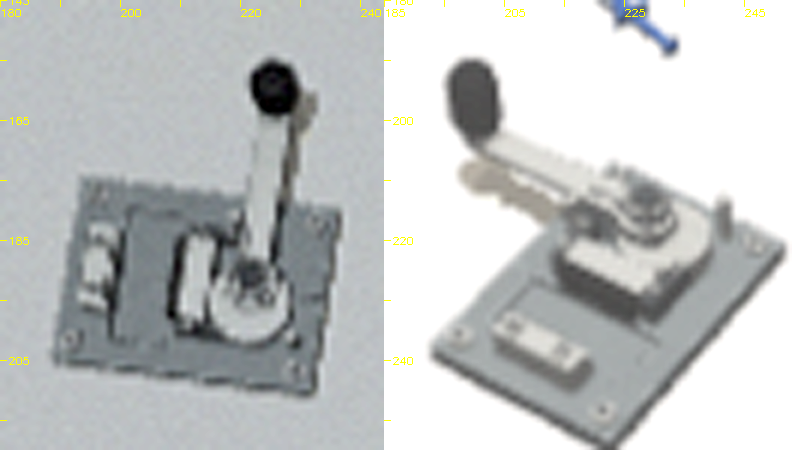

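View pics/c2.png

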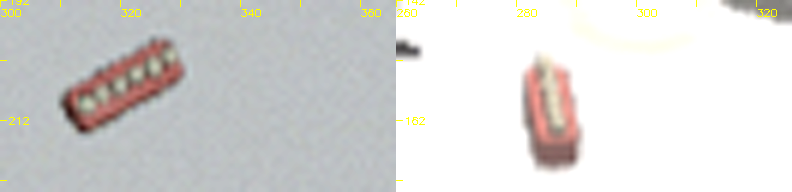

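The crops give the plate corners, read at 6x:
- **Top view:** (193,174.5), (236.8,180), (232.2,211) and (189.2,205.3).
- **Side view:** (192.7,238.8), (223,254.5) and (251.8,221.3).

The knob's centre is at (225.5,159.7) in the top view and (200,196.3) in the side view. The lever points up in the picture, and the fixed jaw is at the left.

```bash
python3 - <<'E'
from h import *
np.set_printoptions(precision=4,suppress=True)
T=[(193,174.5),(236.8,180),(232.2,211),(189.2,205.3)]; S=[(192.7,238.8),(223,254.5),(251.8,221.3)]
t=onz('top',T,.011); s=onz('side',S,.011); print(t,'\n',s)
for n,m in[((0),0),]: pass
for a,b,tt in[(T[0],S[0],'00'),(T[1],S[2],'?'),(T[3],S[1],'3-1')]: print(tt,tri(a,'top',b,'side'))
# model corners: T0:(36,-46) T1:(-90,-46) T2:(-90,46) T3:(36,46)
M=np.array([(36,-46),(-90,-46),(-90,46),(36,46)])/1e3
def fit(P,Q):
    mp,mq=P.mean(0),Q.mean(0); U,_,V=np.linalg.svd((P-mp).T@(Q-mq)); R=(U@V).T
    return mq-R@mp, np.arctan2(R[1,0],R[0,0]), np.linalg.norm((P@R.T+mq-R@mp)-Q,axis=1)
print('clamp top',fit(M,t[:,:2])); print('clamp side',fit(M[[0,3,2]],s[:,:2]), fit(M[[0,3,1]],s[:,:2]))
print('knob',tri((225.5,159.7),'top',(200,196.3),'side'))
c,a,_=fit(M,t[:,:2]); R=np.array([[np.cos(a),-np.sin(a)],[np.sin(a),np.cos(a)]]); print('pred knob',c+R@[-.056,-.09],'pivot',c+R@[-.056,0])
for n,w in(('top',(305,194,340,220)),('side',(275,145,300,175))):
    im=cv2.imread(f'pics/{n}0.png').astype(int); D=np.load(n+'0.npy')
    uv=[(u,v) for v in range(w[1],w[3]) for u in range(w[0],w[2])]
    P=bydepth(n,uv,D); k=P[:,2]>.012; Q=P[k]
    print(n,k.sum(),'z pct',np.percentile(Q[:,2],[5,25,50,75,95]))
    for lo,hi in((.012,.04),(.024,.04)):
        q=Q[(Q[:,2]>lo)&(Q[:,2]<hi)]; print(lo,cv2.minAreaRect((q[:,:2]*1000).astype(np.float32)),q[:,:2].mean(0), len(q))
D=np.load('top0.npy')
for nm,w in(('bottle',(140,205,156,220)),('dish',(145,175,160,190)),('bur',(365,218,382,244)),('knob',(218,152,234,167))):
    uv=[(u,v) for v in range(w[1],w[3]) for u in range(w[0],w[2])]; P=bydepth('top',uv,D); q=P[P[:,2]>.013]; print(nm,q.min(0),q.max(0))
E
```

```text
[[0.5935 0.2457 0.011 ]
 [0.5825 0.1169 0.011 ]
 [0.4908 0.1252 0.011 ]
 [0.502  0.2494 0.011 ]] 
 [[0.5922 0.251  0.011 ]
 [0.5011 0.258  0.011 ]
 [0.4907 0.1344 0.011 ]]
00 (array([0.5954, 0.2471, 0.0049]), np.float64(0.0007516452917204023))
? (array([ 0.5498,  0.1089, -0.024 ]), np.float64(0.08223231665024719))
3-1 (array([0.5046, 0.2517, 0.0013]), np.float64(0.0020938172221750045))
clamp top (array([0.5444, 0.2112]), np.float64(1.4909182544314294), array([0.0023, 0.001 , 0.0006, 0.0015]))
clamp side (array([0.5438, 0.2192]), np.float64(1.4875876372654955), array([0.0005, 0.0009, 0.0011])) (array([0.5188, 0.2281]), np.float64(0.9651347761858539), array([0.0246, 0.0259, 0.016 ]))
knob (array([0.6316, 0.1499, 0.0506]), np.float64(0.0016504366790668218))
pred knob [0.6296 0.1482] pivot [0.5399 0.1554]
top 154 z pct [0.016  0.0183 0.0205 0.0269 0.0297]
0.012 ((517.30859375, -126.87267303466797), (21.335180282592773, 57.16347122192383), 32.557952880859375) [ 0.5165 -0.1258] 150
0.024 ((518.243408203125, -125.64275360107422), (16.20383644104004, 52.229408264160156), 42.33930587768555) [ 0.517  -0.1252] 49
side 108 z pct [0.0139 0.0174 0.0192 0.025  0.0278]
0.012 ((516.9973754882812, -122.35928344726562), (21.18540382385254, 58.33283615112305), 31.62518882751465) [ 0.5158 -0.1187] 106
0.024 ((517.6541748046875, -122.53318786621094), (8.059514045715332, 52.33935546875), 30.416744232177734) [ 0.5184 -0.1238] 29
bottle [0.4641 0.3514 0.0148] [0.4831 0.3698 0.0591]
dish [0.5503 0.3498 0.0133] [0.5813 0.3811 0.0282]
bur [ 0.4186 -0.2936  0.013 ] [ 0.4788 -0.2614  0.0331]
knob [0.3345 0.0471 0.0317] [0.6394 0.1596 1.0505]
```

```bash
cat >> h.py <<'E'
def go(x,y,z,yaw,pos=None):
    "shift in the present tool axes to a tool-down pose at x,y,z,yaw"
    o=bot.observe(); R=Ro.from_euler('xyz',o['tool_rot']); G=Ro.from_euler('xyz',[np.pi,0,yaw])
    d=R.inv().apply(np.array([x,y,z])-o['position']); r=(R.inv()*G).as_rotvec()
    print('t',round(o['clock'],2),'pos',np.round(o['position'],4),'rpy',np.round(o['tool_rot'],4),'q7',np.round(o['qpos'][6],2)); print('shift',np.round(d,4),'rot',np.round(r,4),'rows',max(np.linalg.norm(d)/.0625,np.linalg.norm(r)/.188))
E
python3 -c "
from h import *
go(.517,-.1246,.13,.541)"
```

```text
t 0.1 pos [ 0.2333 -0.5795  0.2308] rpy [-3.1406  0.      0.3828] q7 -0.11
shift [ 0.4331 -0.3159  0.1011] rot [-0.001  -0.     -0.1582] rows 8.728081486541774
```

```bash
python3 -m creep '[[0.085,0.048,-0.035,0,0,0,-0.03],[0.085,0.096,-0.07,0,0,0,-0.06],[0.085,0.144,-0.105,0,0,0,-0.09],[0.085,0.192,-0.14,0.01,0,0,-0.12],[0.085,0.24,-0.175,0.02,0,0,-0.15]]' 20
python3 -m creep '[[0.085,0.048,-0.035,0.02,0,0,0],[0.085,0.096,-0.07,0.04,0,0,0],[0.085,0.144,-0.1,0.06,0,0,0],[0.085,0.17,-0.115,0.08,0,0,0],[0.085,0.17,-0.115,0.08,0,0,0]]'
python3 -c "
from h import *
go(.517,-.1246,.10,.541)"
```

```text
clock: 0.72
position: [0.3914, -0.3261, 0.2111]
tool_rot: [3.141, -0.0, 0.534]
force: [1.4, -1.6, -0.8]
grip_width: 0.0851
finger_force: 0.0
clock: 1.35
position: [0.4788, -0.1399, 0.1299]
tool_rot: [-3.139, 0.001, 0.537]
force: [0.1, -0.2, -0.3]
grip_width: 0.0849
finger_force: 0.0
t 1.35 pos [ 0.4788 -0.1399  0.1299] rpy [-3.1394e+00  1.2000e-03  5.3670e-01] q7 -1.0
shift [0.0407 0.0064 0.0299] rot [-0.0022  0.0012 -0.0043] rows 0.8138022881857143
```

```bash
python3 -m creep '[[0.085,0.041,0.006,0.06,0,0,-0.004],[0.085,0.041,0.006,0.065,0,0,-0.004],[0.085,0.041,0.006,0.065,0,0,-0.004]]'
python3 - <<'E'
from h import *
o=bot.observe(); print(o['position'])
R=Ro.from_euler('xyz',o['tool_rot'])
def proj(n,P):
    c,K,d=cam(n); Rc=rot(c).T; rv=cv2.Rodrigues(Rc)[0]; return cv2.projectPoints(np.array(P,float),rv,-Rc@np.array(c['eye']),K,d)[0].reshape(-1,2)
tips=[o['position']+R.apply([sx*.011,s*.0425,-.013]) for s in(1,-1) for sx in (1,-1)]
ims=[]
for n,w in(('top',(295,180,64,64)),('side',(258,125,64,64))):
    p,D=grab_frame(n); cv2.imwrite(f'pics/{n}1.png',p); np.save(f'{n}1.npy',D)
    x,y,W,H=w; k=6; c=cv2.convertScaleAbs(cv2.resize(p[y:y+H,x:x+W],None,fx=k,fy=k,interpolation=cv2.INTER_CUBIC),alpha=1.7 if n=='top' else 1.3)
    q=proj(n,tips); print(n,q)
    for u,v in q: cv2.circle(c,(int((u-x+.5)*k),int((v-y+.5)*k)),2,(0,255,0),-1)
    ims.append(c)
cv2.imwrite('pics/c3.png',np.hstack(ims))
E
```

```text
clock: 1.72
position: [0.5162, -0.1274, 0.0659]
tool_rot: [-3.141, 0.002, 0.536]
force: [-0.4, -0.4, 0.3]
grip_width: 0.0849
finger_force: 0.0
[ 0.51623746 -0.12737399  0.06591958]
top [[336.07879865 190.94079121]
 [340.24811619 197.95478835]
 [308.95036608 205.58541938]
 [313.0486173  212.72165019]]
side [[281.60236484 133.19346075]
 [289.05692719 132.88016289]
 [284.50742913 150.93031572]
 [292.37584192 150.58571466]]
```

View pics/c3.png

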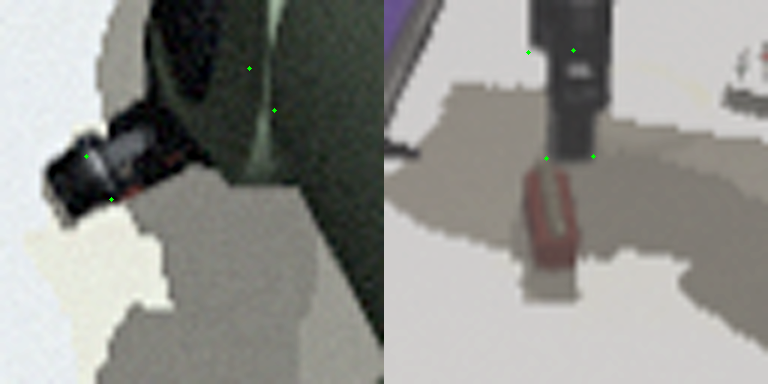

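The side view shows the near fingertip (crop 572,158) where it was predicted to within 0.5 px, so that camera agrees well. The block lies just beyond it and is aligned with the fingers. Next I'll compare the block's corners in both views.

```bash
python3 - <<'E'
from h import *
np.set_printoptions(precision=4,suppress=True)
s=onz('side',[(282.3,165),(290.3,164.7)],.02); print('near end centre side',s,s.mean(0), 'block centre',s.mean(0)[:2]-.029*np.array([np.cos(2.112),np.sin(2.112)]))
t=onz('top',[(300+68/6,192+100/6),(300+88/6,192+125/6),(300+183/6,192+70/6),(300+160/6,192+42/6)],.02); print(t,t.mean(0))
# finger-tip seen in side1: near finger tip bottom crop (549..595,159) -> px
u=[(258+(549-384)/6-.5,125+159/6-.5),(258+(595-384)/6-.5,125+159/6-.5)]; print('tip side',onz('side',u,.079), 'tip true', Ro.from_euler('xyz',bot.observe()['tool_rot']).apply([[.011,-.0425,-.013],[-.011,-.0425,-.013]])+bot.observe()['position'])
go(.517,-.124,.003,.535)
E
```

```text
near end centre side [[ 0.5122 -0.0918  0.02  ]
 [ 0.4921 -0.1035  0.02  ]] [ 0.5022 -0.0977  0.02  ] block centre [ 0.5171 -0.1225]
[[ 0.5057 -0.1002  0.02  ]
 [ 0.4941 -0.1098  0.02  ]
 [ 0.5225 -0.1547  0.02  ]
 [ 0.5356 -0.1437  0.02  ]] [ 0.5145 -0.1271  0.02  ]
tip side [[ 0.5026 -0.0855  0.079 ]
 [ 0.4836 -0.0951  0.079 ]] tip true [[ 0.5045 -0.0856  0.0804]
 [ 0.4856 -0.0969  0.0804]]
t 1.82 pos [ 0.5167 -0.1278  0.0674] rpy [ 3.1408 -0.0002  0.5354] q7 -1.06
shift [ 0.0022 -0.0032  0.0644] rot [ 0.0008 -0.0002  0.0004] rows 1.0323186223178837
```

```bash
python3 -m creep '[[0.085,0.003,-0.0035,0.03,0,0,0],[0.085,0.003,-0.0035,0.05,0,0,0],[0.085,0.003,-0.0035,0.063,0,0,0],[0.085,0.003,-0.0035,0.063,0,0,0]]' 30
python3 -m creep '[[0.056,0,0,0,0,0,0],[0.05,0,0,0,0,0,0],[0.05,0,0,0,0,0,0],[0.05,0,0,0,0,0,0],[0.05,0,0,0,0,0,0]]' 30
```

```text
clock: 2.33
position: [0.5177, -0.1226, 0.0036]
tool_rot: [3.142, 0.0, 0.536]
force: [-0.1, 0.4, 0.8]
grip_width: 0.0852
finger_force: 0.0
clock: 2.95
position: [0.5183, -0.1224, 0.0043]
tool_rot: [3.141, -0.001, 0.537]
force: [-1.4, 0.2, 9.5]
grip_width: 0.0574
finger_force: 30.2
```

```bash
python3 -m creep '[[0.05,0,0,-0.02,0,0,0],[0.05,0,0,-0.06,0,0,0],[0.05,0,0,-0.11,0,0,0],[0.05,0,0,-0.11,0,0,0]]' 40
python3 -c "
from h import *
go(.544,.2135,.115,1.489)"
```

```text
clock: 3.45
position: [0.5197, -0.1227, 0.1171]
tool_rot: [3.138, -0.005, 0.536]
force: [-0.1, -0.1, -1.7]
grip_width: 0.0564
finger_force: 45.8
t 3.45 pos [ 0.5197 -0.1227  0.1171] rpy [ 3.1376 -0.0046  0.5364] q7 -1.05
shift [ 0.1926 -0.2766  0.0018] rot [ 0.0059 -0.0023 -0.9526] rows 5.392662134047185
```

```bash
python3 -m creep '[[0.05,0.032,-0.046,0,0,0,-0.16],[0.05,0.064,-0.092,0,0,0,-0.32],[0.05,0.096,-0.138,0,0,0,-0.48],[0.05,0.128,-0.184,0,0,0,-0.64],[0.05,0.16,-0.23,0,0,0,-0.8]]'
python3 -m creep '[[0.05,0.025,-0.02,0,0,0,-0.08],[0.05,0.05,-0.04,0,0,0,-0.152],[0.05,0.05,-0.04,0,0,0,-0.152]]'
python3 -c "
from h import *
go(.544,.2135,.08,1.489)"
```

```text
clock: 4.08
position: [0.5375, 0.1589, 0.1131]
tool_rot: [-3.142, 0.0, 1.342]
force: [1.0, 0.2, 0.5]
grip_width: 0.0571
finger_force: 45.7
clock: 4.45
position: [0.5091, 0.2175, 0.1131]
tool_rot: [-3.141, -0.001, 1.493]
force: [-0.2, -0.3, -1.4]
grip_width: 0.0563
finger_force: 45.7
t 4.45 pos [0.5091 0.2175 0.1131] rpy [-3.1407e+00 -8.0000e-04  1.4932e+00] q7 -0.91
shift [-0.0013  0.0351  0.033 ] rot [-0.0009 -0.0008  0.0042] rows 0.7717013654119194
```

```bash
python3 -m creep '[[0.05,-0.0013,0.035,0.02,0,0,0.004],[0.05,-0.0013,0.035,0.05,0,0,0.004],[0.05,-0.0013,0.035,0.055,0,0,0.004],[0.05,-0.0013,0.035,0.055,0,0,0.004]]'
python3 - <<'E'
from h import *
print(bot.observe()['position'])
ims=[]
for n,w in(('top',(180,145,64,75)),('side',(185,180,68,75))):
    p,D=grab_frame(n); cv2.imwrite(f'pics/{n}2.png',p)
    x,y,W,H=w; k=6; ims.append(cv2.convertScaleAbs(cv2.resize(p[y:y+H,x:x+W],None,fx=k,fy=k,interpolation=cv2.INTER_CUBIC),alpha=1.7 if n=='top' else 1.2))
cv2.imwrite('pics/c4.png',np.hstack(ims))
E
```

```text
clock: 4.95
position: [0.5451, 0.2108, 0.0586]
tool_rot: [-3.141, 0.0, 1.485]
force: [0.2, -0.5, -0.1]
grip_width: 0.0569
finger_force: 45.7
[0.54508653 0.2108074  0.05858008]
```

View pics/c4.png

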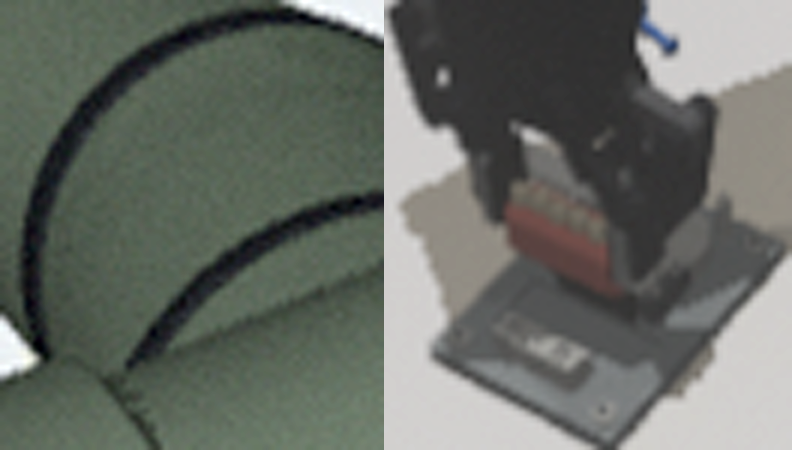

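The side view shows the block held level over the clamp, with its near lower edge running from crop (509,252) to (618,296). The arm hides the top view.

```bash
python3 - <<'E'
from h import *
np.set_printoptions(precision=4,suppress=True)
px=lambda x,y:(185+(x-384)/6-.5,180+y/6-.5)
o=bot.observe(); p=o['position']; R=Ro.from_euler('xyz',o['tool_rot'])
zb=p[2]-.0043
e=onz('side',[px(509,252),px(618,296)],zb); print('edge seen',e,e.mean(0),'len',np.linalg.norm(e[1]-e[0]))
m=p+R.apply([.011,0,0]); print('edge expected',m[:2])
a=1.4876
c=onz('side',[px(430,353),px(612,447),px(785,248)],.011); print(c)
M=np.array([(36,-46),(36,46),(-90,46)])/1e3; Rc=np.array([[np.cos(a),-np.sin(a)],[np.sin(a),np.cos(a)]])
org=(c[:,:2]-M@Rc.T); print('origin est',org,org.mean(0))
# fixed jaw top corners z=.027: (x=11,y=-20),(11..)
print('block centre in clamp, by side cam:', Rc.T@(e.mean(0)[:2]-org.mean(0))-[.011,0])
E
```

```text
edge seen [[0.5697 0.2203 0.0551]
 [0.5187 0.2203 0.0551]] [0.5442 0.2203 0.0551] len 0.050999618644008475
edge expected [0.5465 0.2221]
[[0.5942 0.2504 0.011 ]
 [0.5029 0.2573 0.011 ]
 [0.4925 0.1335 0.011 ]]
origin est [[0.5454 0.2183]
 [0.5458 0.2176]
 [0.5459 0.2194]] [0.5457 0.2184]
block centre in clamp, by side cam: [-0.0093  0.0016]
```

```bash
python3 -m creep '[[0.05,0.0045,0.001,0.01,0,0,0],[0.05,0.0045,0.001,0.022,0,0,0],[0.05,0.0045,0.001,0.022,0,0,0]]'
python3 - <<'E'
from h import *
o=bot.observe();print(o['position'],o['force'])
p,D=grab_frame('side'); cv2.imwrite('pics/side3.png',p);np.save('side3.npy',D)
x,y,W,H=190,198,66,58; k=9; cv2.imwrite('pics/c5.png',cv2.convertScaleAbs(cv2.resize(p[y:y+H,x:x+W],None,fx=k,fy=k,interpolation=cv2.INTER_CUBIC),alpha=1.5))
E
```

```text
clock: 5.42
position: [0.5459, 0.2153, 0.0351]
tool_rot: [-3.14, 0.001, 1.485]
force: [0.2, 0.1, -0.3]
grip_width: 0.0569
finger_force: 45.7
[0.54588947 0.21525843 0.03513503] [ 0.23367536  0.09298926 -0.27444908]
```

View pics/c5.png

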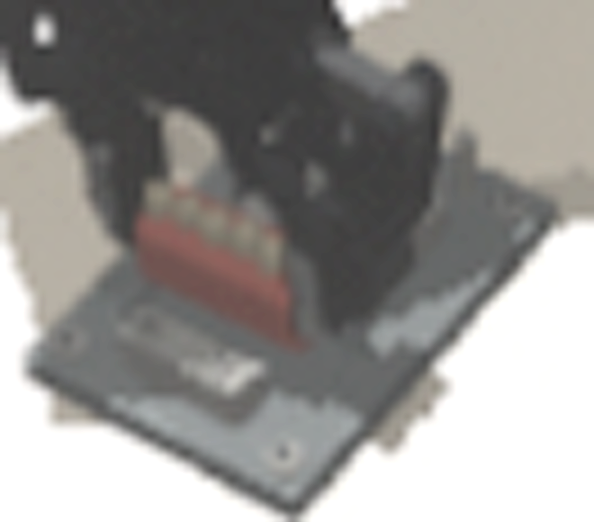

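The lower front edge of the block runs (142,272) to (300,347) in the crop. The fixed jaw's inner top edge runs about (130,305) to (265,362), and the plate's corners are at (28,370), (292,515) and (557,210).

```bash
python3 - <<'E'
from h import *
np.set_printoptions(precision=4,suppress=True)
px=lambda x,y:(190+x/9-.5,198+y/9-.5)
p=bot.observe()['position']; a=1.4876; Rc=np.array([[np.cos(a),-np.sin(a)],[np.sin(a),np.cos(a)]])
c=onz('side',[px(28,366),px(292,512),px(557,208)],.011)[:,:2]
M=np.array([(36,-46),(36,46),(-90,46)])/1e3
org=c-M@Rc.T; print(org); o=org.mean(0)
f=lambda q,z:(onz('side',q,z)[:,:2]-o)@Rc
print('block edge',f([px(142,272),px(300,347)],p[2]-.0043)*1e3)
print('jaw inner edge',f([px(130,305),px(265,362)],.027)*1e3)
# depth points on jaw
D=np.load('side3.npy'); uv=[(u,v) for v in range(230,244) for u in range(202,222)]
q=bydepth('side',uv,D); k=(q[:,2]>.024)&(q[:,2]<.031); r=(q[k,:2]-o)@Rc*1e3; print(len(r),np.c_[r,q[k,2]*1e3][:60].round(0).tolist())
E
```

```text
[[0.5447 0.2174]
 [0.5463 0.2192]
 [0.5461 0.2186]]
block edge [[  4.4578 -26.6339]
 [  3.1736  25.4754]]
jaw inner edge [[ 12.778  -24.873 ]
 [  9.5088  18.144 ]]
68 [[14.0, -24.0, 27.0], [13.0, -21.0, 28.0], [13.0, -18.0, 29.0], [17.0, -22.0, 27.0], [14.0, -14.0, 29.0], [11.0, -13.0, 27.0], [19.0, -23.0, 25.0], [20.0, -18.0, 29.0], [20.0, -16.0, 30.0], [18.0, -15.0, 28.0], [17.0, -12.0, 30.0], [15.0, -10.0, 28.0], [14.0, -8.0, 29.0], [12.0, -7.0, 28.0], [9.0, -7.0, 24.0], [22.0, -20.0, 26.0], [22.0, -18.0, 27.0], [21.0, -15.0, 28.0], [19.0, -14.0, 27.0], [18.0, -11.0, 27.0], [16.0, -11.0, 25.0], [16.0, -7.0, 28.0], [15.0, -5.0, 28.0], [13.0, -3.0, 27.0], [11.0, -2.0, 26.0], [9.0, -1.0, 25.0], [24.0, -16.0, 27.0], [22.0, -15.0, 25.0], [22.0, -11.0, 28.0], [19.0, -11.0, 25.0], [20.0, -7.0, 28.0], [17.0, -6.0, 26.0], [17.0, -3.0, 28.0], [15.0, -1.0, 27.0], [13.0, -0.0, 26.0], [13.0, 3.0, 27.0], [14.0, 7.0, 31.0], [22.0, -8.0, 26.0], [21.0, -6.0, 27.0], [19.0, -4.0, 25.0], [20.0, -1.0, 28.0], [18.0, 1.0, 28.0], [16.0, 2.0, 27.0], [17.0, 6.0, 30.0], [15.0, 11.0, 30.0], [12.0, 11.0, 27.0], [9.0, 11.0, 25.0], [21.0, -3.0, 25.0], [21.0, -0.0, 26.0], [20.0, 2.0, 26.0], [19.0, 4.0, 27.0], [19.0, 8.0, 29.0], [17.0, 9.0, 28.0], [16.0, 12.0, 29.0], [14.0, 12.0, 26.0], [13.0, 15.0, 27.0], [10.0, 16.0, 25.0], [22.0, 4.0, 26.0], [22.0, 7.0, 28.0], [20.0, 9.0, 27.0]]
```

```bash
python3 -m creep '[[0.05,0.004,0,0,0,0,0],[0.05,0.004,0,0.005,0,0,0],[0.05,0.004,0,0.01,0,0,0],[0.05,0.004,0,0.014,0,0,0]]'
```

```text
clock: 5.98
position: [0.5472, 0.2192, 0.024]
tool_rot: [3.141, 0.001, 1.484]
force: [-16.8, -10.9, 60.3]
grip_width: 0.0567
finger_force: 57.5
```

```bash
python3 -m creep '[[0.05,0,0,-0.006,0,0,0],[0.05,0,0,-0.016,0,0,0],[0.05,0,0,-0.016,0,0,0]]'
python3 - <<'E'
from h import *
o=bot.observe();print(o['position'],o['force'])
p,D=grab_frame('side'); cv2.imwrite('pics/side4.png',p);np.save('side4.npy',D)
x,y,W,H=190,198,66,58; k=9; cv2.imwrite('pics/c6.png',cv2.convertScaleAbs(cv2.resize(p[y:y+H,x:x+W],None,fx=k,fy=k,interpolation=cv2.INTER_CUBIC),alpha=1.5))
E
```

```text
clock: 6.35
position: [0.5474, 0.2196, 0.039]
tool_rot: [3.141, -0.001, 1.485]
force: [-0.2, -0.0, -0.7]
grip_width: 0.0568
finger_force: 51.3
[0.54736994 0.21955388 0.03897348] [-0.24425229 -0.01112043 -0.72182201]
```

View pics/c6.png

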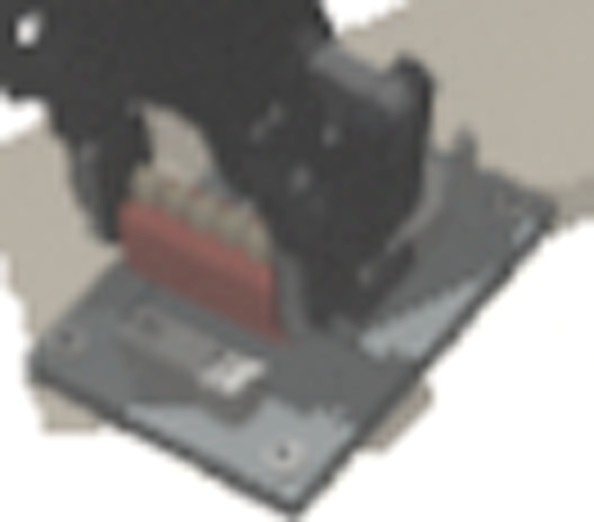

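The block is still held. Its lower edge now runs (122,255) to (280,333), so I can check whether it slipped in the fingers.

```bash
cat >> h.py <<'E'
def proj(n,P):
    c,K,d=cam(n); Rc=rot(c).T; return cv2.projectPoints(np.array(P,float),cv2.Rodrigues(Rc)[0],-Rc@np.array(c['eye']),K,d)[0].reshape(-1,2)
E
python3 - <<'E'
from h import *
np.set_printoptions(precision=4,suppress=True)
px=lambda x,y:(190+x/9-.5,198+y/9-.5); cr=lambda q:(q+.5-[190,198])*9
p3=np.array([.5459,.2153,.0351]); p4=np.array([.5474,.2196,.0390])
e3=onz('side',[px(142,272),px(300,347)],p3[2]-.0043)
print('predicted crop px now',cr(proj('side',e3+p4-p3)),'seen (122,255),(280,333)')
for dz in(.003,.005,.007): print(dz,cr(proj('side',e3+p4-p3+[0,0,dz])))
# vertical direction scale; top-face height of pink edges
D=np.load('side4.npy'); uv=[(u,v) for v in range(215,236) for u in range(202,222)]
q=bydepth('side',uv,D); a=1.4876; Rc=np.array([[np.cos(a),-np.sin(a)],[np.sin(a),np.cos(a)]]); im=cv2.imread('pics/side4.png')
b=np.array([im[v,u].astype(int) for u,v in uv]); k=(b[:,2]-b[:,0]>25)
r=np.c_[(q[:,:2]-[.5457,.2184])@Rc,q[:,2]][k]*1e3; print(len(r),'pink min/max z',np.percentile(r[:,2],[2,10,90,98]),'xc',np.percentile(r[:,0],[5,50,95]),'yc',np.percentile(r[:,1],[2,98]))
for n,im0,D0 in(('side3',cv2.imread('pics/side3.png'),np.load('side3.npy')),):
    q=bydepth('side',uv,D0); b=np.array([im0[v,u].astype(int) for u,v in uv]); k=(b[:,2]-b[:,0]>25); r=np.c_[(q[:,:2]-[.5457,.2184])@Rc,q[:,2]][k]*1e3; print(n,len(r),np.percentile(r[:,2],[2,10,90,98]),'xc',np.percentile(r[:,0],[5,50,95]),np.percentile(r[:,1],[2,98]))
E
```

```text
predicted crop px now [[127.1277 271.2031]
 [285.5894 346.5762]] seen (122,255),(280,333)
0.003 [[125.9149 263.8334]
 [284.6923 339.2174]]
0.005 [[125.1036 258.9027]
 [284.0921 334.2935]]
0.007 [[124.2903 253.9578]
 [283.4904 329.3549]]
50 pink min/max z [54.2277 54.7533 58.8982 59.671 ] xc [2.452  5.9326 9.9388] yc [-24.3803  19.4629]
side3 44 [46.2353 47.7936 50.9703 51.9989] xc [-0.3835  2.824   5.7424] [-23.5142  21.3624]
```

```bash
python3 - <<'E'
from h import *
np.set_printoptions(precision=1,suppress=True)
a=1.489; Rc=np.array([[np.cos(a),-np.sin(a)],[np.sin(a),np.cos(a)]]); o=np.array([.545,.215])
for n,w in(('top',(184,168,244,216)),('side',(186,195,258,260))):
    D=np.load(n+'0.npy'); uv=[(u,v) for v in range(w[1],w[3]) for u in range(w[0],w[2])]
    q=bydepth(n,uv,D); r=np.c_[(q[:,:2]-o)@Rc,q[:,2]]*1e3
    k=(r[:,2]>6)&(r[:,2]<15)&(abs(r[:,1])<25); xs=r[k]
    print(n,'plate z',np.median(r[(r[:,2]>6)&(r[:,2]<15),2]),'x_c lo/hi (want -90,36)',np.percentile(xs[:,0],[1,99]))
    k=(r[:,2]>6)&(r[:,2]<15)&(r[:,0]>-80)&(r[:,0]<30); print('  y_c lo/hi (+-46)',np.percentile(r[k,1],[1,99]))
    k=(r[:,2]>22)&(r[:,2]<33)&(r[:,0]>0)&(r[:,0]<45)&(abs(r[:,1])<30); print('  fixed jaw x (11..), y(+-20)',np.percentile(r[k,0],[3,97]),np.percentile(r[k,1],[3,97]),k.sum())
    k=(r[:,2]>22)&(r[:,2]<33)&(r[:,0]>-40)&(r[:,0]<0)&(abs(r[:,1])<17); print('  moving jaw front (-17)',np.percentile(r[k,0],[97,99]))
# top/side finger bias: pink face fit in side4 & side3
for n in('side3','side4'):
    im=cv2.imread(f'pics/{n}.png'); D=np.load(n+'.npy'); uv=[(u,v) for v in range(212,238) for u in range(200,226)]
    q=bydepth('side',uv,D); b=np.array([im[v,u].astype(int) for u,v in uv]); k=(b[:,2]-b[:,0]>20); r=np.c_[(q[k,:2]-o)@Rc,q[k,2]]*1e3
    A=np.c_[r[:,1:],np.ones(len(r))]
    print(n,len(r),'face x = a*y+b*z+c',np.linalg.lstsq(A,r[:,0],rcond=None)[0].round(3),r.min(0),r.max(0))
E
```

```text
top plate z 10.023170356190603 x_c lo/hi (want -90,36) [-91.1  33.6]
  y_c lo/hi (+-46) [-48.2  42.9]
  fixed jaw x (11..), y(+-20) [10. 23.] [-20.7  16. ] 66
  moving jaw front (-17) [-19.9 -19.6]
side plate z 10.28361024641622 x_c lo/hi (want -90,36) [-87.   37.6]
  y_c lo/hi (+-46) [-48.   43.4]
  fixed jaw x (11..), y(+-20) [12.4 26.1] [-21.9  16.4] 84
  moving jaw front (-17) [-15.  -14.6]
side3 104 face x = a*y+b*z+c [ 0.  -0.3 20.4] [ -8.3 -27.7  36. ] [10.8 22.5 55.6]
side4 115 face x = a*y+b*z+c [ 0.  -0.3 25.2] [  4.3 -28.8  41.5] [15.3 20.6 60.7]
```

The block slipped up about 6 mm in the fingers after landing on the fixed jaw. Depth puts the clamp's origin at y≈0.215, so I shift back 6 mm and lower gently.

```bash
python3 -m creep '[[0.05,-0.0062,0,0,0,0,0],[0.05,-0.0062,0,0.006,0,0,0],[0.05,-0.0062,0,0.012,0,0,0],[0.05,-0.0062,0,0.016,0,0,0],[0.05,-0.0062,0,0.016,0,0,0]]'
```

```text
clock: 7.02
position: [0.5461, 0.2133, 0.0218]
tool_rot: [-3.141, 0.0, 1.485]
force: [0.1, -0.5, -0.9]
grip_width: 0.0567
finger_force: 51.3
```

```bash
python3 -m creep '[[0.05,0,0,0.003,0,0,0],[0.05,0,0,0.006,0,0,0],[0.05,0,0,0.009,0,0,0],[0.05,0,0,0.009,0,0,0]]'
```

```text
clock: 7.52
position: [0.5463, 0.2132, 0.0131]
tool_rot: [-3.141, 0.0, 1.485]
force: [1.3, 0.9, -0.4]
grip_width: 0.057
finger_force: 51.3
```

```bash
python3 -m creep '[[0.05,0,0,0.002,0,0,0],[0.05,0,0,0.002,0,0,0]]'
```

```text
clock: 7.78
position: [0.5464, 0.2132, 0.0112]
tool_rot: [-3.141, 0.0, 1.485]
force: [0.3, 0.4, -1.1]
grip_width: 0.0568
finger_force: 51.3
```

```bash
python3 -m creep '[[0.05,0,0,0.0015,0,0,0],[0.05,0,0,0.0015,0,0,0]]'
```

```text
clock: 8.02
position: [0.5465, 0.2133, 0.0101]
tool_rot: [3.141, -0.0, 1.485]
force: [-2.0, -0.6, 6.0]
grip_width: 0.0567
finger_force: 52.1
```

```bash
python3 -m creep '[[0.05,0,0,0.001,0,0,0],[0.05,0,0,0.001,0,0,0]]'
```

```text
clock: 8.28
position: [0.5466, 0.2134, 0.0099]
tool_rot: [3.141, -0.0, 1.485]
force: [-6.6, -1.9, 21.7]
grip_width: 0.0565
finger_force: 53.9
```

```bash
python3 -m creep '[[0.062,0,0,-0.001,0,0,0],[0.07,0,0,-0.001,0,0,0],[0.08,0,0,-0.001,0,0,0],[0.08,0,0,-0.001,0,0,0]]'
python3 -m creep '[[0.08,0,0,-0.02,0,0,0],[0.08,0,0,-0.06,0,0,0],[0.08,0,0,-0.11,0,0,0],[0.08,-0.02,0.05,-0.13,0,0,0],[0.08,-0.04,0.11,-0.13,0,0,0]]'
python3 - <<'E'
from h import *
np.set_printoptions(precision=1,suppress=True)
a=1.489; Rc=np.array([[np.cos(a),-np.sin(a)],[np.sin(a),np.cos(a)]])
S=[]
for n,w,o in(('top',(180,145,66,75),(.5475,.2132)),('side',(185,180,66,75),(.5475,.2167))):
    p,D=grab_frame(n); np.save(n+'5.npy',D); x,y,W,H=w; S.append(cv2.convertScaleAbs(cv2.resize(p[y:y+H,x:x+W],None,fx=6,fy=6,interpolation=cv2.INTER_CUBIC),alpha=1.6))
    uv=[(u,v) for v in range(y+20,y+H) for u in range(x,x+W)]; q=bydepth(n,uv,D); b=np.array([p[v,u].astype(int) for u,v in uv]); k=(b[:,2]-b[:,0]>20)&(q[:,2]<.05)
    r=np.c_[(q[k,:2]-o)@Rc,q[k,2]]*1e3; print(n,len(r),r.min(0),r.max(0),np.percentile(r,[5,50,95],axis=0), cv2.minAreaRect(r[:,:2].astype(np.float32)))
cv2.imwrite('pics/c7.png',np.hstack(S)); print(bot.observe()['position'],bot.observe()['clock'])
E
```

```text
clock: 8.78
position: [0.5464, 0.2132, 0.0097]
tool_rot: [-3.141, 0.0, 1.485]
force: [0.3, 0.6, -0.4]
grip_width: 0.0802
finger_force: 0.0
clock: 9.4
position: [0.6539, 0.1643, 0.1442]
tool_rot: [3.137, -0.002, 1.486]
force: [0.8, 1.8, 0.7]
grip_width: 0.0797
finger_force: 0.0
top 117 [-15.1 -25.5   4.6] [11.  29.5 38.7] [[-13.9 -21.2  15.5]
 [ -7.1   4.2  26.9]
 [  6.6  28.4  34.5]] ((-2.0058364868164062, 1.984823226928711), (55.0803337097168, 25.793561935424805), 89.32630157470703)
side 181 [-25.7 -35.1   9.5] [ 7.8 29.7 38.3] [[-17.6 -22.7  15. ]
 [  0.4   6.7  26.3]
 [  6.3  28.2  34.6]] ((-7.476933002471924, -3.3866195678710938), (66.02134704589844, 30.84365463256836), 84.85894012451172)
[0.7 0.2 0.1] 9.5
```

View pics/c7.png

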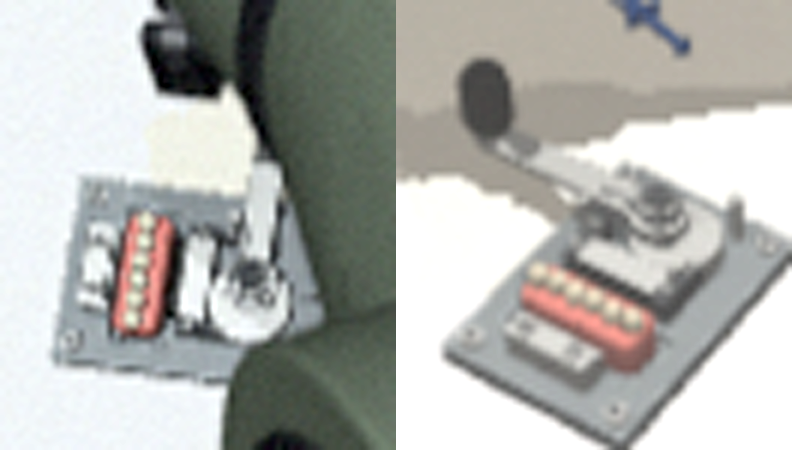

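The block sits between the jaws, square and level: teeth tops about 38 mm above the desk, lever still at rest. In the side view the knob is at crop (487,98). Next is the knob.

```bash
python3 - <<'E'
from h import *
np.set_printoptions(precision=4,suppress=True)
for n,w in(('top',(215,150,236,168)),('side',(190,182,212,206))):
    D=np.load(n+'0.npy'); q=bydepth(n,[(u,v) for v in range(w[1],w[3]) for u in range(w[0],w[2])],D); k=(q[:,2]>.045)&(q[:,2]<.08); r=q[k]; print(n,len(r),np.percentile(r,[2,98],axis=0).ravel(), 'top disc',r[r[:,2]>.066].mean(0))
go(.632,.151,.09,1.486)
E
```

```text
top 62 [0.6215 0.1389 0.0463 0.6389 0.1586 0.0715] top disc [0.6316 0.1492 0.0691]
side 93 [0.621  0.1453 0.0459 0.6397 0.1653 0.0698] top disc [0.6324 0.1537 0.068 ]
t 9.5 pos [0.6568 0.1595 0.1412] rpy [3.138  0.0007 1.4784] q7 -0.68
shift [-0.0107 -0.0241  0.0512] rot [ 0.0036  0.0007 -0.0076] rows 0.9207476253412246
```

```bash
python3 -m creep '[[0.055,-0.0105,-0.024,0.02,0,0,-0.006],[0.055,-0.0105,-0.024,0.05,0,0,-0.006],[0.055,-0.0105,-0.024,0.05,0,0,-0.006]]'
python3 -c "
from h import *
go(.632,.1515,.042,1.486)"
```

```text
clock: 9.88
position: [0.6261, 0.1555, 0.0894]
tool_rot: [-3.139, 0.001, 1.491]
force: [-0.2, -0.4, 1.4]
grip_width: 0.0549
finger_force: 0.0
t 9.88 pos [0.6261 0.1555 0.0894] rpy [-3.1393e+00  7.0000e-04  1.4908e+00] q7 -0.72
shift [-0.0035  0.0063  0.0474] rot [-0.0023  0.0007  0.0048] rows 0.7668345537299477
```

```bash
python3 -m creep '[[0.055,-0.0035,0.006,0.01,0,0,0],[0.055,-0.0035,0.006,0.03,0,0,0],[0.055,-0.0035,0.006,0.047,0,0,0],[0.055,-0.0035,0.006,0.047,0,0,0]]'
python3 -m creep '[[0.02,0,0,0,0,0,0],[0.02,0,0,0,0,0,0],[0.02,0,0,0,0,0,0],[0.02,0,0,0,0,0,0]]' 40
python3 -c "
from h import *
o=bot.observe(); print(o['moment']); go(.632,.1515,.042,1.486)"
```

```text
clock: 10.38
position: [0.6317, 0.1518, 0.041]
tool_rot: [-3.139, 0.001, 1.491]
force: [-0.2, 1.0, 0.0]
grip_width: 0.0547
finger_force: 0.0
clock: 10.88
position: [0.6327, 0.1521, 0.0435]
tool_rot: [3.141, -0.0, 1.491]
force: [-4.0, 0.5, 6.3]
grip_width: 0.0216
finger_force: 39.0
[-0.00843726  0.87567186 -0.00388568]
t 10.88 pos [0.6327 0.1521 0.0435] rpy [ 3.1414e+00 -2.0000e-04  1.4909e+00] q7 -0.73
shift [-0.0006 -0.0007  0.0015] rot [ 0.0002 -0.0002  0.0049] rows 0.027819558142337057
```

```bash
python3 -m creep '[[0.02,-0.0179,-0.0018,0,0,0,0],[0.02,-0.035,-0.0071,0,0,0,0],[0.02,-0.0508,-0.0157,0,0,0,0],[0.02,-0.0646,-0.0273,0,0,0,0],[0.02,-0.0757,-0.0414,0,0,0,0]]' 50
python3 -m creep '[[0.02,0,0,0,0,0,0]]'
```

```text
clock: 11.5
position: [0.5854, 0.0802, 0.0435]
tool_rot: [3.14, -0.002, 1.491]
force: [-2.1, 12.0, 2.2]
grip_width: 0.0212
finger_force: 46.6
clock: 11.62
position: [0.585, 0.0801, 0.0436]
tool_rot: [3.141, -0.002, 1.491]
force: [-1.5, 9.1, 1.7]
grip_width: 0.0211
finger_force: 46.5
```

```bash
python3 -m creep '[[0.02,-0.0075,-0.016,0,0,0,0],[0.02,-0.012,-0.0333,0,0,0,0],[0.02,-0.0133,-0.0486,0,0,0,0],[0.02,-0.0133,-0.0486,0,0,0,0],[0.02,-0.0133,-0.0486,0,0,0,0]]'
python3 - <<'E'
from h import *
np.set_printoptions(precision=4,suppress=True)
o=bot.observe(); d=o['position'][:2]-[.5428,.1592]; print(o['position'],o['force'],'r',np.linalg.norm(d),'theta',(-(np.arctan2(d[1],d[0]))+(1.489-np.pi/2)))
a=1.489; Rc=np.array([[np.cos(a),-np.sin(a)],[np.sin(a),np.cos(a)]]); ims=[]
for n,w in(('top',(180,155,66,65)),('side',(185,180,66,75))):
    p,D=grab_frame(n); x,y,W,H=w; ims.append(cv2.convertScaleAbs(cv2.resize(p[y:y+75,x:x+W],None,fx=6,fy=6,interpolation=cv2.INTER_CUBIC),alpha=1.6))
cv2.imwrite('pics/c8.png',np.hstack(ims))
E
```

```text
clock: 12.25
position: [0.5373, 0.07, 0.0434]
tool_rot: [3.14, -0.0, 1.49]
force: [3.8, 0.5, 9.8]
grip_width: 0.0209
finger_force: 47.3
[0.5373 0.07   0.0434] [3.8294 0.5197 9.8102] r 0.08935934810142959 theta 1.5506364087717235
```

View pics/c8.png

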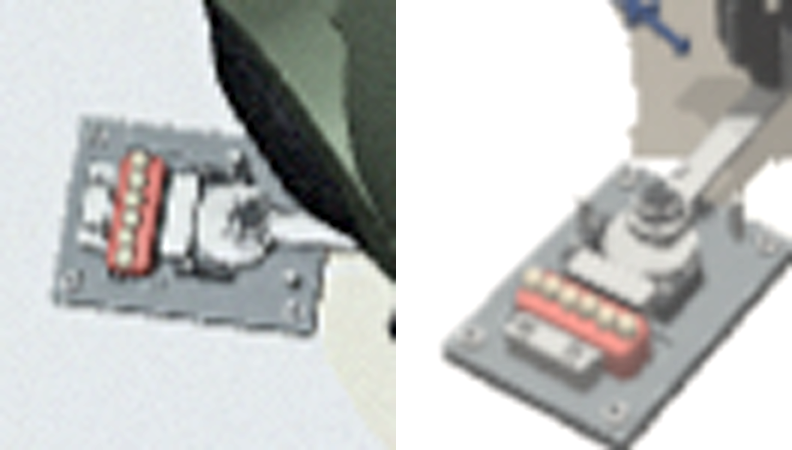

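The lever points along the clamp's middle line at about 1.55 rad. The 3.8 N at the tool matches the 4 N spring, and the jaws pinch the block squarely, so I'm handing in.

```bash
python3 -m creep '[[0.02,0,-0.001,0,0,0,0],[0.02,0,-0.001,0,0,0,0],[0.02,0,-0.001,0,0,0,0]]'; python3 -c "
from h import *
print(job.job_done())"
```

```text
clock: 12.72
position: [0.5365, 0.0701, 0.0433]
tool_rot: [3.14, -0.0, 1.49]
force: [3.1, -0.2, 9.2]
grip_width: 0.0207
finger_force: 47.4
the job is handed in; nothing more can be done
None
```

I handed the job in at 12.7 s without getting a verdict back: the block looks seated in the nest and pinched between the jaws, and the arm is still holding the lever at about 1.56 rad of turn, though on the first try the block landed on the fixed jaw (about 60 N) and slipped up in the fingers before I reset it.

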